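# Seat the chip carrier in the probe-station chuck and hold it with vacuum

### The arm

A 6-joint arm with a two-finger parallel gripper is mounted at the origin on the work surface. World frame = base frame: x ahead of the robot, y to its left, z up, the work surface at z = 0. Lengths are in mm, angles in rad, forces in N, time in s.
With the tool pointing down it reaches from about 400 to 925 mm from the base axis. Payload 12.5 kg.
Tool frame: the origin (TCP) lies midway between the tips of the shut fingers; the grasp point (between the pads) lies env.grasp_offset behind it (env.grasp_offset is the distance from the TCP to the grasp point, in mm); x points along the fingers, y is the direction in which the jaws open and shut, and the axes are right-handed (so a half turn about x gives the same grasp; the last joint's range is limited). The gripper opens to 95 mm and grips with 3 to 60 N. Pads are 20 mm wide; open, the fingers measure 119 mm over their backs; the gripper's body (75 mm by 180 mm) begins 59 mm behind the grasp point.
Start: joints at [-1.331, 0.491, 1.559, -0, 1.092, -0.106], TCP at [211.867, -588.013, 214.661] pointing down, gripper open.
Joint ranges: [-3.1, 3.1], [-0.84, 2.19], [0.05, 2.79], [-1.13, 4.28], [0.06, 2.93], [-2.69, 2.69]. Speed limits (rad/s): [2.22, 2.22, 2.79, 3.14, 3.14, 3.14].

### API

Orientations are given as [roll, pitch, yaw] about the fixed x, y, z axes, in that order (R = Rz(yaw) Ry(pitch) Rx(roll)).
In Python, from cell import env gives the robot as it stands.
- The arm moves only by the tool apply_moves, never from a script. Its arguments are lists of equal length, an entry for each row: "offset": the shift along the world's x, y, z in units of 25 mm (1.0 is 25 mm), a list of three; "yaw": the turn about the world's z in units of 6 degrees (1.0 is 6 degrees); "jaw": the closure, from -1 (fully open) to 1 (shut), so that 0 is half open. A call has 1 to 20 rows; each row is the pose to reach, as a shift and turn from the pose measured when the call began; what a row does not reach only later rows make up. A row lasts 1/8 s, in which the tool goes at most 62.5 mm and 10.7 degrees, less where a joint would pass 70% of its speed; a pose out of reach is approached as far as the arm can. A call with a gripper value outside its range is refused whole. The fingers move at their own pace and stop on an object; the grip force is fixed at half the most. Time passes only in rows, so rows that repeat a pose let the fingers close. It gives the time, the measured TCP pose, the force and the opening at its end, in the units of the state.
- env.state(): the state, without advancing time (a new reading comes with each control period).
- env.read_camera(name): name is "side" or "top"; returns a dict with "frame" (420x560x3 uint8, red, green, blue), "fx", "fy", "cx", "cy" (pixels), "distortion" ([k1, k2, p1, p2, k3] as OpenCV has them; the pictures are not rectified), "xyz" and "rotation" of the camera in the world. Camera axes: x right, y down, z forward; pixel columns grow to the right and rows downward; lengths in mm; the calibration is good to about 2 mm. A picture is of the moment at which its call begins. There is no depth.
- env.job_done(): hands the job in, once; it reports no verdict.
The state is a dict: "t": time; "joints": joint angles; "qvel": joint speeds; "tau": joint torques, N m; "eef_pos": TCP position; "tcp_rot": TCP orientation; "ft_force": force on the tool from outside, world axes, zero at the start; "moment": the same for the moment, N m; "opening": opening from 0.0 (shut) to 1.0 (fully open).
Only numpy, scipy, OpenCV 4.12 (cv2) and the standard library are available. Lean on these libraries where they do the work, as an engineer would, in place of code of your own. Each camera call takes 0.05 s, during which the arm holds its last target.

### The job

A round brass chip carrier lies loose on top of the probe station's chuck, overlapping the edge of the round recess in the middle. Push it along by its edge with your fingertips until it drops in and lies flat in the recess, without picking it up and without touching the chip on top of it; then push the toggle lever of the vacuum unit all the way over to its other side, to switch on the vacuum that holds the carrier. Leave everything else where it stands.

Things in the scene. Friction and masses are not known exactly. Their poses are not given: they have to be found in the camera images.
- carrier: round brass plate, 50 mm across and 6 mm thick, about 65 to 125 g, loose, lying flat on the chuck's top. Origin: centre of its underside, z up. Its centre starts about 42 to 50 mm from the centre of the recess, in any direction; it does not stick out beyond the chuck's rim. Only its edge and the bare brass near the edge may be touched
- chip: white square ceramic chip, 14 by 14 mm and 2 mm tall, fixed in the middle of the carrier's upper face; not to be touched. Origin: centre of its underside, 6 mm above the carrier's origin
- chuck: fixed round aluminium chuck in the middle of the probe station, 150 mm across. Origin on its axis, 34 mm below its flat top face, which is about 102 mm above the table; z up, its yaw means nothing. In the middle of the top is the round recess, 53 mm across and 5 mm deep with upright walls, so that the seated carrier stands 1 mm above the top face and the chip 3 mm above it
- recess (a point): centre of the recess's flat floor, 5 mm below the chuck's top face; z up
- station: fixed black probe station around the chuck, base plate 320 by 450 mm, 30 mm tall. Origin: under its middle on the table; x (320 mm side) from front to back; the chuck's axis is within 5 mm of it. Left and right (y) run two steel shelves (platens): 135 to 215 mm either side of the middle, x -90 to 150 mm, tops 107 mm above the table (5 mm above the chuck's top). All else around is lower than the chuck
- vacuum_unit: fixed grey box beside the station, left or right of it, 120 mm deep (x), 90 mm wide (y), top 55 mm above the table. Origin: under its middle on the table; its x points to its back. On top: a toggle lever near the front and a round gauge, 42 mm across and 9 mm tall, behind it, with its centre 34 mm behind the box's middle and 18 mm to its +y side. A like box with a round knob in place of the lever (the lamp unit) stands on the other side of the station
- lever_pivot (a point): pivot of the toggle lever, 25 mm in front of the middle of the vacuum unit, 61 mm above the table
- lever_tip (a point): centre of the 13 mm ball at the upper end of the toggle lever, 45 mm from the pivot; the lever's rod is 8 mm thick. It moves with the lever
- valve_lever (a joint): angle of the toggle lever (rad): 0 leaning 0.45 rad to the unit's front (-x of the vacuum unit), starting between 0 and 0.12; 0.9, its far stop, leaning 0.45 rad to the unit's back (+x). It turns about the unit's y axis, takes about 2 N at the tip and stays where it is left
- positioner_a: probe positioner, a stepped metal block 45 by 40 mm and 40 mm tall with thumb screws, standing loose on the left (+y) platen. Origin: centre of its underside. Not to be moved
- positioner_b: the same on the right (-y) platen. Not to be moved
- hex_driver: 150 mm screwdriver lying on the front edge of the station's base plate, below the chuck. Not to be moved
- petri_dish: clear open dish, 90 mm across, 16 mm tall, on the table near the robot, left. Not to be moved
- chip_box: small box, 55 mm square, 19 mm tall, on the table at the back right. Not to be moved
- tweezers: steel tweezers, 120 mm long, lying on the table near the robot, right. Not to be moved
- dropper: small amber bottle, 40 mm across, 85 mm tall, on the table at the back left. Not to be moved
Not all that is in view belongs to the job. Of the things shaped like the carrier, the brass one is meant.

How it is judged (in metres and radians):
On the way, in this order (a step that is already met when the one before it is completed fails the run):
1. the carrier lies flat in the recess (horizontal distance between carrier and recess below 0.003 m and z of carrier in the frame of recess below 0.0015 m and angle between carrier's own z axis and vertical below 0.05 rad), for 0.2 s.
2. the toggle lever is thrown over (value of joint valve_lever above 0.75 rad), for 0.2 s.
At the end, for the whole second after the job is handed in: The carrier lies at rest and flat (within 0.05 rad) on the floor of the recess (within 1.5 mm of it, centre within 3 mm), and afterwards the toggle lever was pushed over: it stands past 0.75 of its 0.9 rad (all of step 1 and value of joint valve_lever above 0.75 rad and linear speed of carrier below 0.01 m/s); the robot touches nothing.
It fails at once if the carrier is lifted: its underside's centre more than 5 mm above the chuck's top face (z of carrier in the frame of recess above 0.01 m).
It fails at once if the robot touches the chip (contact force between any of the fingers, the arm and chip above 0.3 N).
It fails at once if something else is moved more than 15 mm (distance of any of positioner_a, positioner_b, hex_driver, petri_dish, chip_box, tweezers, dropper from where it was at the start of the episode above 0.015 m).
It also fails if it takes over 48 s, if anything falls off the work surface, if the arm or the gripper's body presses on something with over 40 N, if the wrist force passes 120 N, or if a joint passes its speed limit or range.

## Working session

There is one attempt and no reset: what is moved stays moved. The work goes in short steps, Python scripts to look and compute and a tool call to move; the robot and the scene stay as the last step left them, time stands still between calls to the robot, and variables do not carry over. Pictures are saved under pics/ and viewed, and the job is handed in when it is done.

Besides the shell and the picture viewer there is one more tool, called after ">>>" by a JSON object that holds its "name" and its "arguments". apply_moves: Moves the arm, as the interface text tells. Its arguments: {"type":"object","properties":{"offset":{"type":"array"},"yaw":{"type":"array"},"jaw":{"type":"array"}},"required":["offset","yaw","jaw"]}

```bash
mkdir -p pics; ls; python3 - <<'E'
from cell import env
import cv2
s=env.state();print(s['t'],s['eef_pos'],s['tcp_rot'],s['opening'],env.grasp_offset)
for n in('side','top'):
    c=env.read_camera(n);cv2.imwrite(f'pics/{n}0.png',c['frame'][:,:,::-1]);print(n,c['fx'],c['cx'],c['cy'],c['distortion'],c['xyz'],c['rotation'])
E
```

```text
pics
0.0 [ 211.78822977 -587.75175597  214.04313927] [-1.63504623  1.56964702  1.85238492] 1.0028443162570166 18.8
side 432.5266993129051 281.29056565609295 203.4180515305583 [0.03367641 0.         0.         0.         0.        ] [208.87494727 791.03470346 936.04061472] [-2.33118398  0.02070781 -2.764362  ]
top 406.98294238580837 284.20959620994114 204.79551942968354 [-0.11150413  0.          0.          0.          0.        ] [ 402.47658585    9.50717265 1035.15191316] [-3.00541364 -0.02355325 -1.56926301]
```

View pics/top0.png

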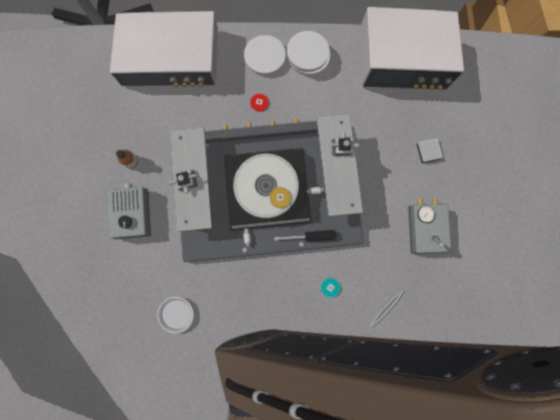

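View pics/side0.png

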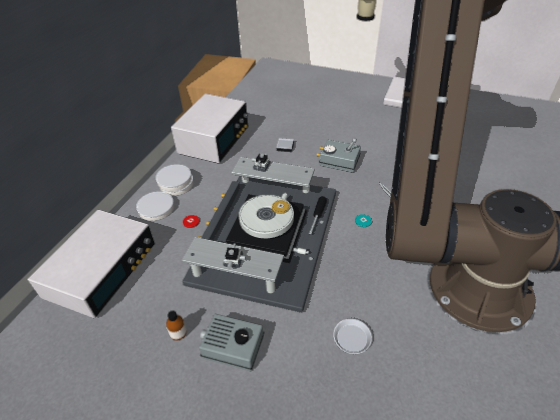

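The top view shows three carrier-like discs: red at (260,102) on the table, teal at (331,288) on the table and brass at (281,198) on the chuck. The brass one fits. The vacuum unit, with its lever and gauge, is on the right (-y) at about (431,230). I'll confirm with an enlarged crop and measure.

```bash
cat > h.py <<'E'
import numpy as np, cv2
from scipy.spatial.transform import Rotation as R
def cam(c):
    K=np.array([[c['fx'],0,c['cx']],[0,c['fy'],c['cy']],[0,0,1]]);D=np.array(c['distortion'])
    r=np.array(c['rotation'],float)
    Rm=r if r.shape==(3,3) else R.from_euler('xyz',r).as_matrix()
    return K,D,Rm,np.array(c['xyz'])
def ray(c,uv):
    K,D,Rm,o=cam(c);p=cv2.undistortPoints(np.array(uv,float).reshape(-1,1,2),K,D).reshape(-1,2)
    return o,np.c_[p,np.ones(len(p))]@Rm.T
def plane(c,uv,z):
    o,d=ray(c,uv);return o+d*((z-o[2])/d[:,2])[:,None]
def proj(c,P):
    K,D,Rm,o=cam(c);return cv2.projectPoints(np.array(P,float).reshape(-1,1,3),cv2.Rodrigues(Rm.T)[0],-Rm.T@o,K,D)[0].reshape(-1,2)
def tri(c1,u1,c2,u2):
    o1,d1=ray(c1,u1);o2,d2=ray(c2,u2);d1=d1[0]/np.linalg.norm(d1);d2=d2[0]/np.linalg.norm(d2)
    t=np.linalg.lstsq(np.c_[d1,-d2],o2-o1,rcond=None)[0];a=o1+t[0]*d1;b=o2+t[1]*d2
    return (a+b)/2,np.linalg.norm(a-b)
def circfit(P):
    A=np.c_[2*P[:,:2],np.ones(len(P))];x=np.linalg.lstsq(A,(P[:,:2]**2).sum(1),rcond=None)[0]
    return x[:2],np.sqrt(x[2]+x[0]**2+x[1]**2)
def hsvmask(c,lo,hi,roi):
    h=cv2.cvtColor(c['frame'],cv2.COLOR_RGB2HSV);m=cv2.inRange(h,np.array(lo),np.array(hi));z=np.zeros_like(m);x0,y0,x1,y1=roi;z[y0:y1,x0:x1]=m[y0:y1,x0:x1];return z
E
python3 - <<'E'
from cell import env
from h import *
for n,rois in(('side',[(225,185,305,245),(310,130,370,180)]),('top',[(225,145,305,225),(400,190,460,260)])):
    c=env.read_camera(n);f=c['frame'][:,:,::-1]
    o=[]
    for x0,y0,x1,y1 in rois:
        o.append(cv2.resize(f[y0:y1,x0:x1],(390,int(390*(y1-y0)/(x1-x0))),interpolation=cv2.INTER_CUBIC))
    H=max(a.shape[0] for a in o);o=[cv2.copyMakeBorder(a,0,H-a.shape[0],0,0,0) for a in o]
    cv2.imwrite(f'pics/{n}_crop.png',np.hstack(o))
    roi=rois[0]
    m=hsvmask(c,(15,110,90),(30,255,255),roi)
    k=max(cv2.findContours(m,0,cv2.CHAIN_APPROX_NONE)[0],key=cv2.contourArea).reshape(-1,2)
    h=cv2.convexHull(k).reshape(-1,2)
    for z in (108,): 
        ctr,r=circfit(plane(c,h,z));print(n,'brass',ctr,r,len(k))
E
```

```text
side brass [5.43777726e+02 3.61131326e-01] 24.87789183201017 43
top brass [547.71444034  -2.03904829] 23.09809505693349 55
```

View pics/top_crop.png

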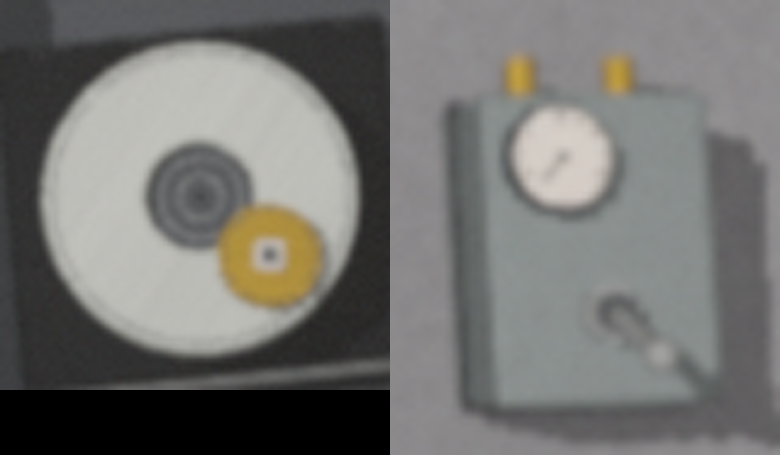

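View pics/side_crop.png

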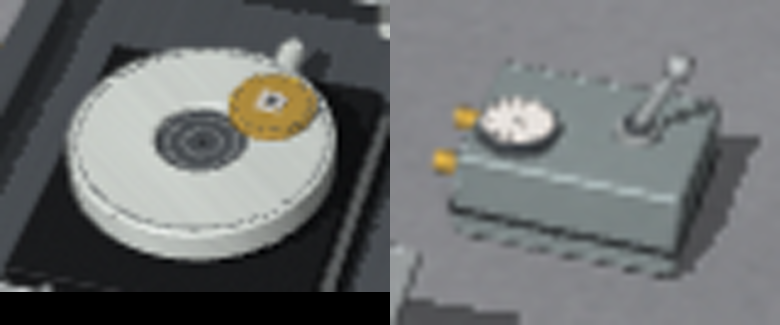

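The crops confirm it: the brass disc with the white chip lies at (281,198) in the top view, overlapping the recess at (266,185). The red and teal discs lie on the table. Next I'll measure precisely.

```bash
python3 - <<'E'
from cell import env
from h import *
s=env.state();Rt=R.from_euler('xyz',s['tcp_rot']).as_matrix();print('t',s['t'],'tool x',Rt[:,0].round(3),'tool y',Rt[:,1].round(3))
cs={n:env.read_camera(n) for n in('side','top')}
for n,roi,croi in(('side',(225,185,305,245),(236,190,297,238)),('top',(225,145,305,225),(228,148,303,222))):
    c=cs[n]
    # brass+chip: brass hull
    m=hsvmask(c,(12,70,60),(32,255,255),roi)
    k=max(cv2.findContours(m,0,cv2.CHAIN_APPROX_NONE)[0],key=cv2.contourArea)
    hull=cv2.convexHull(k);mm=np.zeros_like(m);cv2.fillPoly(mm,[hull],255)
    M=cv2.moments(mm,True);e=cv2.fitEllipse(k);cen=(M['m10']/M['m00'],M['m01']/M['m00'])
    print(n,'hull cen',cen,'ell',e,'->z107',plane(c,[cen],107)[0].round(1), 'r',circfit(plane(c,k.reshape(-1,2),107))[1])
    chip=cv2.inRange(c['frame'],np.array([150]*3),np.array([255]*3))
    inner=cv2.erode(mm,np.ones((3,3)),iterations=3);g=cv2.cvtColor(c['frame'],cv2.COLOR_RGB2HSV)[:,:,1]
    q=((g<90)&(inner>0)).astype(np.uint8);Mq=cv2.moments(q,True);cq=(Mq['m10']/Mq['m00'],Mq['m01']/Mq['m00']);print('  chip',cq,Mq['m00'],plane(c,[cq],110)[0].round(1))
    # recess: dark region inside chuck
    hv=cv2.cvtColor(c['frame'],cv2.COLOR_RGB2HSV)
    w=((hv[:,:,2]>150)&(hv[:,:,1]<60)).astype(np.uint8);z=np.zeros_like(w);x0,y0,x1,y1=roi;z[y0:y1,x0:x1]=w[y0:y1,x0:x1]
    cn=sorted(cv2.findContours(z,0,cv2.CHAIN_APPROX_NONE)[0],key=cv2.contourArea)[-1]
    hu=cv2.convexHull(cn).reshape(-1,2)
    if n=='top': 
        print('  chuck',circfit(plane(c,hu,102)))
    fill=np.zeros_like(z);cv2.fillPoly(fill,[hu.reshape(-1,1,2)],1)
    d=((hv[:,:,2]<150)&(hv[:,:,1]<70)).astype(np.uint8)*cv2.erode(fill,np.ones((3,3)),iterations=4)
    dc=max(cv2.findContours(d,0,cv2.CHAIN_APPROX_NONE)[0],key=cv2.contourArea).reshape(-1,2)
    P=plane(c,dc,102)
    # drop points near the carrier
    cc=plane(c,[cen],107)[0]
    P2=P[np.hypot(*(P-cc)[:,:2].T)>30]
    print('  recess',circfit(P2),len(P2),len(P))
# lever ball & pivot
E
python3 - <<'E'
import cv2,sys
sys.path.insert(0,'.')
from cell import env
from h import *
for n,(x0,y0,x1,y1) in (('side',(310,130,370,180)),('top',(400,190,460,260))):
    f=env.read_camera(n)['frame'][y0:y1,x0:x1,::-1]
    g=cv2.resize(f,None,fx=8,fy=8,interpolation=cv2.INTER_NEAREST)
    for i in range(0,x1-x0,10): cv2.putText(g,str(x0+i),(i*8,10),0,.4,(0,0,255));cv2.line(g,(i*8,0),(i*8,g.shape[0]),(0,0,255),1)
    for i in range(0,y1-y0,10): cv2.putText(g,str(y0+i),(0,i*8+10),0,.4,(0,0,255));cv2.line(g,(0,i*8),(g.shape[1],i*8),(0,0,255),1)
    cv2.imwrite(f'pics/lev_{n}.png',g)
E
```

```text
t 0.2 tool x [-0.     0.001 -1.   ] tool y [ 0.339 -0.941 -0.001]
side hull cen (280.2355769230769, 206.51923076923077) ell ((280.2154541015625, 206.5833740234375), (13.076349258422852, 17.599609375), 84.58907318115234) ->z107 [544.1  -0.6 107. ] r 25.176019392811803
  chip (280.0, 205.5) 22.0 [545.   -1.2 110. ]
  recess (array([574.08179578,  33.72677518]), np.float64(23.520165100302986)) 36 44
top hull cen (279.87193460490465, 197.08174386920982) ell ((279.8630065917969, 197.0605926513672), (19.89299774169922, 21.250946044921875), 131.6678466796875) ->z107 [547.6  -2.1 107. ] r 23.83768047651665
  chip (279.9347826086956, 196.93478260869566) 46.0 [547.5  -2.2 110. ]
  chuck (array([577.32971316,  31.57469928]), np.float64(74.0295521098191))
  recess (array([577.36004742,  31.53666735]), np.float64(25.349001751678617)) 49 61
```

View pics/lev_top.png

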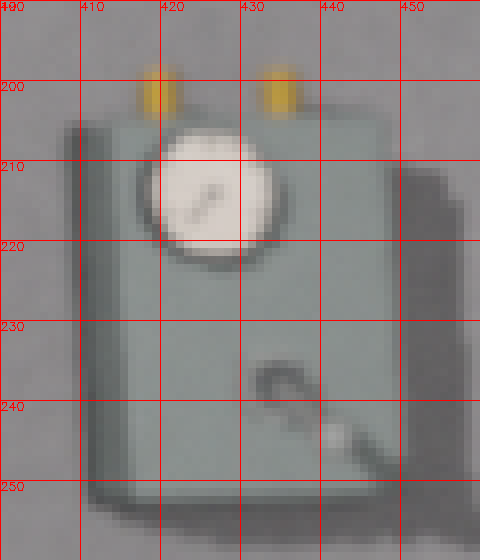

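View pics/lev_side.png

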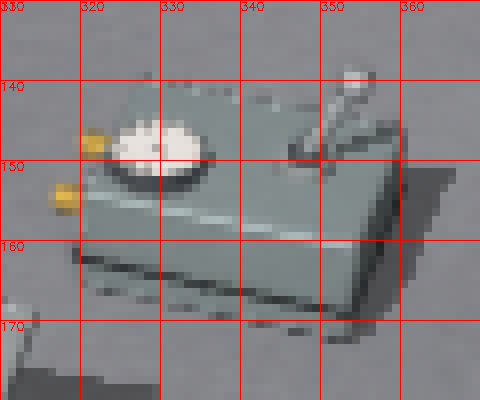

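```bash
python3 - <<'E'
from cell import env
from h import *
s=env.read_camera('side');t=env.read_camera('top')
print('ball',tri(t,[442.,244.2],s,[354.2,140.3]))
print('gauge tri',tri(t,[426.,214],s,[329.2,148.]),plane(t,[[426,214]],64),plane(s,[[329.2,148.]],64))
print('top corners z55',plane(t,[[413.5,205],[416,252],[448,205],[450,250]],55).round(1))
print('pivot z61 top',plane(t,[[434.5,238]],61), plane(s,[[348.5,149]],58))
E
```

```text
ball (array([ 437.13077496, -385.20647144,   98.20385902]), np.float64(3.662446277192039))
gauge tri (array([ 513.10611182, -361.75626213,   64.33460174]), np.float64(2.705861876815291)) [[ 514.4611156  -361.57051996   64.        ]] [[ 511.89955828 -362.48651749   64.        ]]
top corners z55 [[ 537.9 -333.9   55. ]
 [ 421.9 -335.8   55. ]
 [ 538.3 -423.3   55. ]
 [ 426.2 -423.    55. ]]
pivot z61 top [[ 455.63799145 -381.8489525    61.        ]] [[ 451.39336099 -387.06198847   58.        ]]
```

>>> {"name": "apply_moves", "arguments": {"offset": [[2.5,4.4,0],[5,8.8,0],[7.4,13.2,0],[9.8,17.7,0],[12.17,22.11,0],[12.17,22.11,0],[12.17,22.11,0],[12.17,22.11,0],[12.17,22.11,0],[12.17,22.11,0],[12.17,22.11,0],[12.17,22.11,-1],[12.17,22.11,-2],[12.17,22.11,-2],[12.17,22.11,-2]], "yaw": [1,2,3,4,4.77,4.77,4.77,4.77,4.77,4.77,4.77,4.77,4.77,4.77,4.77], "jaw": [0.37,0.37,0.37,0.37,0.37,0.37,0.37,0.37,0.37,0.37,0.37,0.37,0.37,0.37,0.37]}}

```text
t: 2.38
eef_pos: [516.4, -35.8, 165.5]
tcp_rot: [2.046, 1.57, -0.251]
ft_force: [0.1, 0.2, 1.1]
opening: 0.313
```

```bash
cat > look.py <<'E'
import sys
from cell import env
from h import *
tag=sys.argv[1];s=env.state();Rt=R.from_euler('xyz',s['tcp_rot']).as_matrix()
print(s['t'],s['eef_pos'].round(1),'ty',np.degrees(np.arctan2(Rt[1,1],Rt[0,1])).round(1),'open',s['opening'],'F',np.round(s['ft_force'],1))
o=[]
B=eval(sys.argv[2]) if len(sys.argv)>2 else [(220,150,340,250),(210,135,330,235)]
for n,(x0,y0,x1,y1) in zip(('side','top'),B):
    c=env.read_camera(n);np.save(f'{n}_{tag}.npy',c['frame'])
    f=c['frame'][y0:y1,x0:x1,::-1].copy();k=390/(x1-x0);g=cv2.resize(f,None,fx=k,fy=k,interpolation=cv2.INTER_CUBIC)
    p=proj(c,[s['eef_pos']])[0];print(n,'tcp px',p.round(1))
    p=((p-[x0,y0]+.5)*k).astype(int);cv2.drawMarker(g,(int(p[0]),int(p[1])),(255,0,255),0,12,1)
    o.append(g)
H=max(a.shape[0] for a in o);o=[cv2.copyMakeBorder(a,0,H-a.shape[0],0,0,0) for a in o]
cv2.imwrite(f'pics/l_{tag}.png',np.hstack(o))
E
python3 look.py a
```

```text
2.375 [516.4 -35.8 165.5] ty -41.6 open 0.3132765497566815 F [0.1 0.2 1.1]
side tcp px [294.1 185. ]
top tcp px [295.8 207.3]
```

View pics/l_a.png

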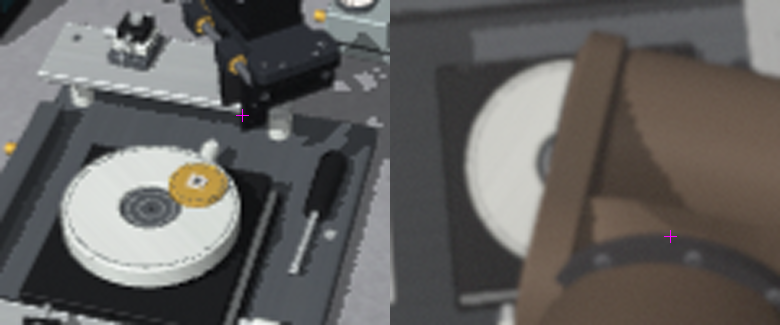

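```bash
python3 - <<'E'
import numpy as np,cv2
f=np.load('side_a.npy')[150:215,265:335,::-1]
g=cv2.resize(f,None,fx=9,fy=9,interpolation=cv2.INTER_CUBIC);g=np.clip(g.astype(float)*2,0,255).astype(np.uint8)
cv2.imwrite('pics/fa.png',g)
E
```

```text
(no output)
```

View pics/fa.png

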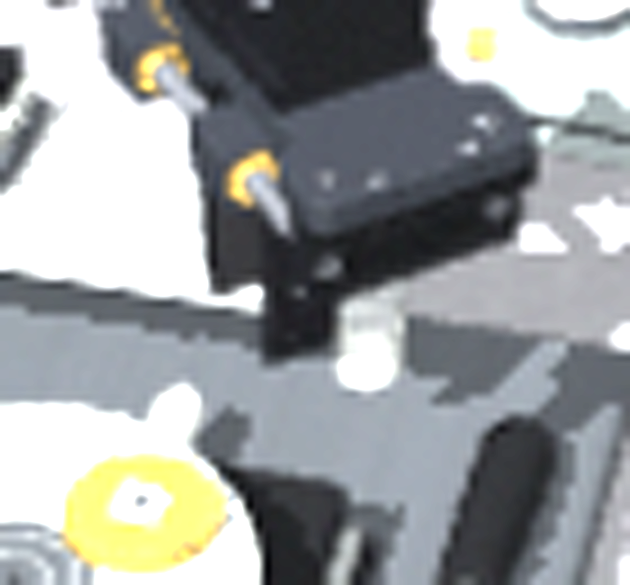

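>>> {"name": "apply_moves", "arguments": {"offset": [[-0.02,0.04,-0.6],[-0.02,0.04,-1.2],[-0.02,0.04,-1.7],[-0.02,0.04,-2.1],[-0.02,0.04,-2.4],[-0.02,0.04,-2.4],[-0.02,0.04,-2.4]], "yaw": [0,0,0,0,0,0,0], "jaw": [0.37,0.37,0.37,0.37,0.37,0.37,0.37]}}

```text
t: 3.35
eef_pos: [516.1, -34.6, 105.9]
tcp_rot: [2.079, 1.569, -0.217]
ft_force: [-1.3, -0.1, -0.9]
opening: 0.318
```

```bash
python3 look.py b "[(225,165,325,245),(210,135,330,235)]"
```

```text
3.35 [516.1 -34.6 105.9] ty -41.6 open 0.31786732363541226 F [-1.3 -0.1 -0.9]
side tcp px [294.  201.3]
top tcp px [293.9 210.8]
```

View pics/l_b.png

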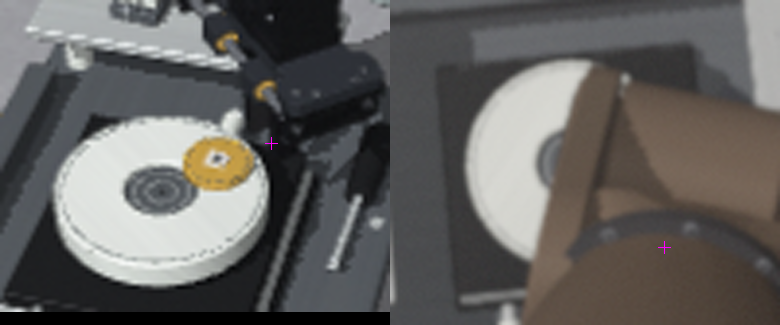

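>>> {"name": "apply_moves", "arguments": {"offset": [[0.08,0.09,-0.06],[0.17,0.19,-0.06],[0.25,0.28,-0.06],[0.33,0.37,-0.06],[0.42,0.47,-0.06],[0.5,0.56,-0.06],[0.58,0.65,-0.06],[0.66,0.75,-0.06],[0.75,0.84,-0.06],[0.83,0.94,-0.06],[0.91,1.03,-0.06],[1.0,1.12,-0.06],[1.06,1.2,-0.06],[1.06,1.2,-0.06]], "yaw": [0,0,0,0,0,0,0,0,0,0,0,0,0,0], "jaw": [0.37,0.37,0.37,0.37,0.37,0.37,0.37,0.37,0.37,0.37,0.37,0.37,0.37,0.37]}}

```text
t: 5.2
eef_pos: [542.8, -4.5, 104.5]
tcp_rot: [2.091, 1.568, -0.206]
ft_force: [-0.0, 0.7, -0.3]
opening: 0.316
```

```bash
python3 look.py c "[(225,165,325,245),(210,135,330,235)]"
```

```text
5.2 [542.8  -4.5 104.5] ty -41.6 open 0.31599341225391814 F [-0.   0.7 -0.3]
side tcp px [281.2 206.3]
top tcp px [280.9 199.3]
```

View pics/l_c.png

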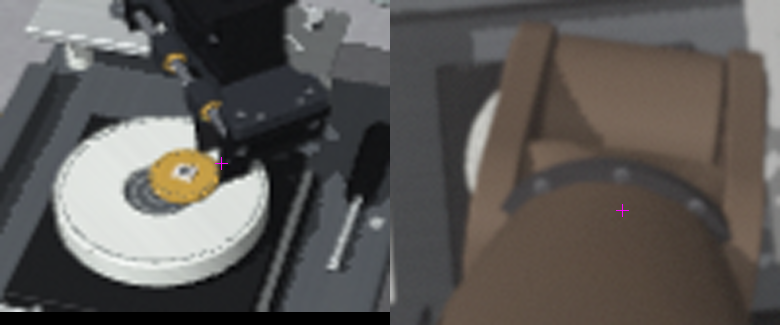

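>>> {"name": "apply_moves", "arguments": {"offset": [[0.07,0.07,0],[0.13,0.15,0],[0.19,0.21,0],[0.25,0.28,0],[0.3,0.34,0],[0.35,0.4,0],[0.4,0.45,0],[0.45,0.5,0],[0.49,0.55,0],[0.53,0.6,0],[0.53,0.6,0],[0.53,0.6,0]], "yaw": [0,0,0,0,0,0,0,0,0,0,0,0], "jaw": [0.37,0.37,0.37,0.37,0.37,0.37,0.37,0.37,0.37,0.37,0.37,0.37]}}

```text
t: 6.8
eef_pos: [555.9, 10.4, 104.5]
tcp_rot: [2.099, 1.568, -0.198]
ft_force: [-0.2, 0.3, 0.5]
opening: 0.317
```

```bash
python3 look.py d "[(235,175,305,235),(210,135,330,235)]"
```

```text
6.8 [555.9  10.4 104.5] ty -41.6 open 0.31698954244040056 F [-0.2  0.3  0.5]
side tcp px [274.8 208.7]
top tcp px [274.5 193.7]
```

View pics/l_d.png

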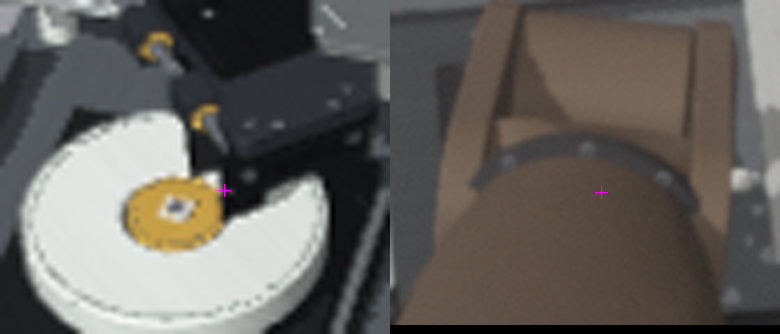

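>>> {"name": "apply_moves", "arguments": {"offset": [[-0.3,-0.34,0],[-0.6,-0.7,0],[-1.0,-1.15,0.2],[-1.4,-1.6,0.6],[-1.4,-2.5,1.6],[-1.4,-4.5,2.6],[-1.4,-6.5,2.6],[-1.4,-8.5,2.6],[-1.4,-8.5,2.6]], "yaw": [0,0,0,0,0,0,0,0,0], "jaw": [0.37,0.37,0.37,0.37,0.37,0.37,0.37,0.37,0.37]}}

```text
t: 8.02
eef_pos: [520.2, -205.5, 170.2]
tcp_rot: [1.925, 1.567, -0.375]
ft_force: [-1.1, 0.7, -0.4]
opening: 0.315
```

```bash
python3 look.py e "[(235,180,305,240),(225,145,305,225)]"
cat > chk.py <<'E'
import sys
from cell import env
from h import *
for n,roi in(('side',(225,185,305,245)),('top',(225,145,305,225))):
    c=env.read_camera(n)
    m=hsvmask(c,(12,70,60),(32,255,255),roi)
    k=max(cv2.findContours(m,0,cv2.CHAIN_APPROX_NONE)[0],key=cv2.contourArea);h=cv2.convexHull(k)
    mm=np.zeros_like(m);cv2.fillPoly(mm,[h],255);M=cv2.moments(mm,True);cen=(M['m10']/M['m00'],M['m01']/M['m00'])
    P=plane(c,k.reshape(-1,2),103);print(n,'brass px',cen,'at z103',plane(c,[cen],103)[0].round(1),'r',circfit(P))
E
python3 chk.py
```

```text
8.025 [ 520.2 -205.5  170.2] ty -41.8 open 0.31542270493338787 F [-1.1  0.7 -0.4]
side tcp px [312.9 148. ]
top tcp px [374.  205.6]
side brass px (265.9695431472081, 212.96446700507613) at z103 [572.9  32.8 103. ] r (array([572.68671044,  32.46956616]), np.float64(24.063104063810393))
top brass px (265.5798319327731, 185.00560224089637) at z103 [576.5  31.2 103. ] r (array([576.61927227,  30.87456888]), np.float64(23.60229958353022))
```

View pics/l_e.png

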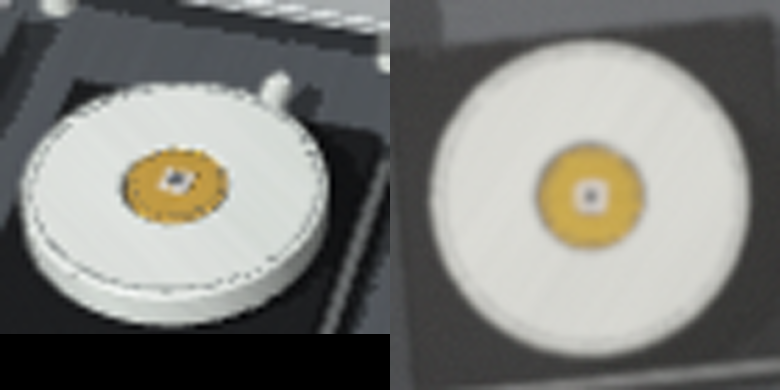

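The carrier is seated. In the top view the brass disc at (265.6,185.0) is concentric with the recess, about 1 mm off its centre, and the rim gap is even. Next is the lever, with the fingers shut.

>>> {"name": "apply_moves", "arguments": {"offset": [[-1.5,-2,0],[-3,-4,0],[-4.2,-6,0],[-5,-7.12,0],[-5,-7.12,0],[-5,-7.12,0],[-5,-7.12,0],[-5,-7.12,-1],[-5,-7.12,-2],[-5,-7.12,-2.8],[-5,-7.12,-3.28],[-5,-7.12,-3.28],[-5,-7.12,-3.28]], "yaw": [-1.5,-3,-4.5,-6,-7.2,-8,-8,-8,-8,-8,-8,-8,-8], "jaw": [1,1,1,1,1,1,1,1,1,1,1,1,1]}}

```text
t: 9.85
eef_pos: [395.9, -379.5, 88.5]
tcp_rot: [2.184, 1.568, -0.949]
ft_force: [0.0, -0.2, 0.3]
opening: 0.002
```

```bash
python3 look.py f "[(300,110,400,190),(380,170,480,270)]"
```

```text
9.85 [ 395.9 -379.5   88.5] ty -89.5 open 0.001794880276001911 F [ 0.  -0.2  0.3]
side tcp px [365.2 146.2]
top tcp px [439.  262.6]
```

View pics/l_f.png

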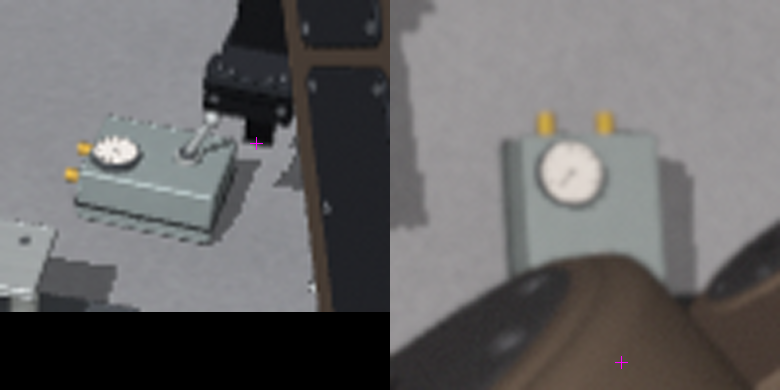

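>>> {"name": "apply_moves", "arguments": {"offset": [[0.3,-0.14,0],[0.6,-0.14,0],[0.9,-0.14,0],[1.1,-0.14,0],[1.3,-0.14,0],[1.5,-0.14,0],[1.7,-0.14,0],[1.85,-0.14,0],[2.0,-0.14,0],[2.12,-0.14,0],[2.24,-0.14,0],[2.34,-0.14,0],[2.42,-0.14,0],[2.42,-0.14,0]], "yaw": [0,0,0,0,0,0,0,0,0,0,0,0,0,0], "jaw": [1,1,1,1,1,1,1,1,1,1,1,1,1,1]}}

```text
t: 11.7
eef_pos: [454.0, -382.9, 88.1]
tcp_rot: [0.31, 1.568, -2.823]
ft_force: [-16.9, -2.4, 2.2]
opening: 0.001
```

```bash
python3 look.py g "[(310,110,380,180),(380,170,480,270)]"
```

```text
11.7 [ 454.  -382.9   88.1] ty -89.5 open 0.0008237721433948619 F [-16.9  -2.4   2.2]
side tcp px [348.2 142.2]
top tcp px [439.3 238. ]
```

View pics/l_g.png

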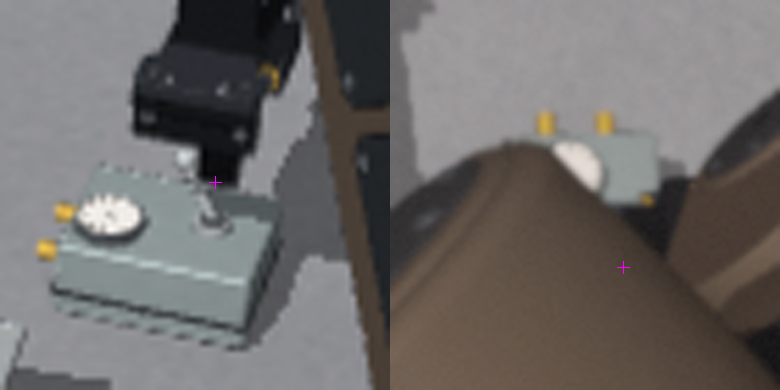

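The 17 N reaction means the lever is on its stop, and in the side view it leans to the back. I'll retreat and check.

>>> {"name": "apply_moves", "arguments": {"offset": [[-0.5,0,0],[-1.5,0,0],[-2.3,0,0.5],[-2.5,0,2],[-2.5,-1,4],[-3,-3,4.5],[-4,-5,4.5],[-5.5,-7,4.5],[-5.5,-7,4.5],[-5.5,-7,4.5]], "yaw": [0,0,0,0,0,0,0,0,0,0], "jaw": [1,1,1,1,1,1,1,1,1,1]}}

```text
t: 13.05
eef_pos: [316.2, -557.7, 201.2]
tcp_rot: [0.506, 1.568, -2.628]
ft_force: [0.1, -0.0, -0.5]
opening: 0.002
```

```bash
python3 look.py h "[(310,120,370,180),(400,190,460,250)]"; python3 chk.py; python3 - <<'E'
import cv2,numpy as np
o=[np.load('side_h.npy')[:,:,::-1],np.load('top_h.npy')[:,:,::-1]]
cv2.imwrite('pics/full_h.png',cv2.resize(np.hstack(o),(800,300)))
E
```

```text
13.05 [ 316.2 -557.7  201.2] ty -89.6 open 0.0019090692337188546 F [ 0.1 -0.  -0.5]
side tcp px [405.9  93. ]
top tcp px [538.5 298.3]
side brass px (265.9695431472081, 212.96446700507613) at z103 [572.9  32.8 103. ] r (array([572.80761486,  32.46258237]), np.float64(24.11700241802075))
top brass px (265.57894736842104, 184.99168975069253) at z103 [576.6  31.2 103. ] r (array([576.58663597,  30.8932699 ]), np.float64(23.73978888700547))
```

View pics/l_h.png

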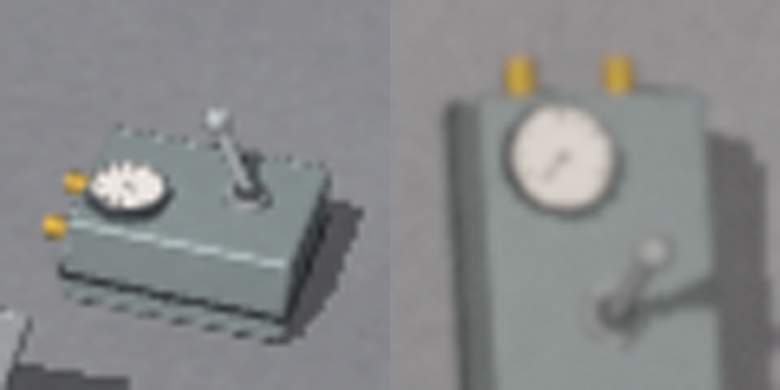

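View pics/full_h.png

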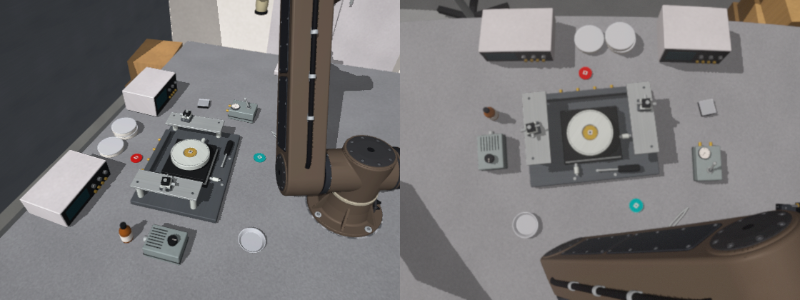

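Ball now at top px (400+262/6.5, 190+252/6.5)=(440.3,228.8) and side px (310+217/6.5, 120+118/6.5)=(343.4,138.2). I'll compute the lever angle from those.

```bash
python3 - <<'E'
from cell import env
from h import *
s=env.read_camera('side');t=env.read_camera('top')
a=tri(t,[442.,244.2],s,[354.2,140.3])[0];b,g=tri(t,[439.8,228.3],s,[342.9,137.7])
print(b,g,b-a,'swing',2*np.arcsin(np.linalg.norm((b-a)[[0,2]])/90))
print(env.job_done())
E
```

```text
[ 474.25047229 -379.09795313  103.83200363] 3.737953886731146 [37.11969733  6.10851831  5.62814461] swing 0.8606252874526701
the job is handed in; nothing more can be done
None
```

I pushed the brass carrier into the recess with two slightly open fingertips at its edge. I then pushed the vacuum lever over with the fingers shut until it hit its stop, at about 17 N reaction force, backed the arm clear and handed the job in. No verdict comes back, so the results below are my own checks.

- **Carrier:** in both views it sits centred in the recess, about 1 mm off, within the 3 mm limit. I judged that it lies flat from the pictures, not from a height measurement.
- **Lever:** it swung about 0.86 rad from its starting angle, past the 0.75 needed. The ball ended at about x = 474 mm, where the far stop should put it (475 mm).
- **Rest of the scene:** the other objects look unmoved in the last pictures, and the robot touches nothing.
- **Disagreement:** the two cameras differ by about 2–4 mm in absolute position throughout. Relative distances measured within each camera agree to about 1 mm. The lever ball's two sight lines missed each other by 3.7 mm. Its sideways shift of 6 mm should be near zero, so the swing angle is approximate.

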